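# Press a capsule filler's cap plate home with the tamper

### The arm

A 7-joint arm with a two-finger parallel gripper is mounted at the origin on the work surface. World frame = base frame: x ahead of the robot, y to its left, z up, the work surface at z = 0. Lengths are in m, angles in degrees, forces in N, time in s.
With the tool pointing down it reaches from about 0.35 to 0.9 m from the base axis. Payload 19.9 kg.
Tool frame: the origin (TCP) lies midway between the tips of the shut fingers; the grasp point (between the pads) lies 19 mm behind it; z points along the fingers, y is the line along which they close (so a half turn about z gives the same grasp; the last joint's range is limited). The gripper opens to 85 mm and grips with 20 to 120 N. Pads are 22 mm wide; open, the fingers measure 114 mm over their backs; the gripper's body (76 mm by 85 mm) begins 54 mm behind the grasp point. The pads swing forward as they close: fully open they stand 13 mm farther back than shut.
Start: joints at [-72.336, 23.915, -0.59, 92.452, 0.269, 63.638, -3.037], TCP at [0.214, 0.587, 0.231] pointing down, gripper open.
Joint ranges: [-161.28, 161.28], [-22.2, 115.67], [-73.04, 71.86], [3.21, 147.25], [-68.34, 248.33], [10.77, 114.83], [-161.83, 161.83]. Speed limits (degrees/s): [108.29, 108.29, 136.94, 136.94, 172.46, 172.46, 172.46].

### API

Orientations are given as a 3x3 rotation matrix whose columns are the frame's x, y, z axes.
In Python, from cell import bot gives the robot as it stands.
- The arm moves only by the tool servo_tool, never from a script. Its argument "series" is a list of rows, each a list of 7 numbers: the shift along the tool's x, y, z normalised to -1 to 1, where 1 is 0.025 m, then the turn, a rotation vector about the tool's x, y, z normalised to -1 to 1, where 1 is 0.12 rad, then the closure, from 0 (fully open) to 1 (shut). A call has 1 to 5 rows; each row shifts and turns the commanded pose from where the row before left it, along the tool's axes as they then stand; what a row does not reach is not made up. A row lasts 1/10 s, in which the tool goes at most 50 mm and 8.59 degrees, less where a joint would pass 70% of its speed; a pose out of reach is approached as far as the arm can. A call with a number of a shift or a turn outside -1 to 1 is refused whole. A call with a gripper value outside its range is refused whole. The fingers move at their own pace and stop on an object; "force" is the grip in N (left out, the last holds). Time passes only in rows, so rows that do not move let the fingers close. It gives the time, the measured TCP pose, the force, the opening and the grip force at its end, in the units of the state.
- bot.read_state(): the state, without advancing time (a new reading comes with each control period).
- bot.capture(name): name is "side" or "top" or "wrist"; returns a dict with "pixels" (420x560x3 uint8, blue, green, red), "intrinsics" (3x3 intrinsics, pixels), "dist_coeffs" ([k1, k2, p1, p2, k3] as OpenCV has them; the pictures are not rectified), "world_to_cam" (4x4, takes a point from world to camera coordinates). Camera axes: x right, y up, looking along -z (the intrinsics and any distortion apply to the point x, -y, -z); pixel columns grow to the right and rows downward; lengths in m; the calibration is good to about 2 mm. A picture is of the moment at which its call begins. There is no depth.
- bot.job_done(): hands the job in; it is judged then, once.
The state is a dict: "clock": time; "joints": joint angles; "dq": joint speeds; "joint_torque": joint torques, N m; "tcp_pos": TCP position; "orientation": TCP orientation; "contact_force": force on the tool from outside, world axes, zero at the start; "moment": the same for the moment, N m; "width": finger opening in m; "finger_force": force on a finger pad.
Only numpy, scipy, OpenCV 4.12 (cv2) and the standard library are available. Lean on these libraries where they do the work, as an engineer would, in place of code of your own. Each camera call takes 0.05 s, during which the arm holds its last target. There are 200 camera calls.

### The job

Close the batch of capsules in the hand capsule filler: take the tamper out of the steel tray by its handle, lower it squarely into the filler's frame and press the sprung cap plate down until it bottoms out hard and level, and keep it pressed there for a second. Go by feel: the capsules dent if the tamper pushes on the filler with more than 40 N or the plate goes down crooked, and nothing but the tamper may touch the plate. Then lift the tamper out, stand it face down in the tray again and let go, and leave the bottle, beaker, jar and spatula where they are.

Things in the scene. Friction and masses are not known exactly. Their poses are not given: they have to be found in the camera images.
- filler: capsule filler, fixed: white foot 200 x 150 x 12 mm with an open frame on it. Origin: centre of the foot's underside, z up, x along the frame's long side. Frame opening 125 (x) x 89 (y) mm, walls upright to 50 mm above the origin, then a 45 degree lip widening the opening 6 mm on each side, edge at 56 mm. Guide posts with springs outside the short walls, 80 mm from centre, 61 mm high.
- capplate: cap plate in the frame: grey, 121 x 85 x 8 mm, 54 capsule ends. Origin: centre of its underside, z its normal. Starts sprung up, top 44.5-46 mm above the filler's origin, up to 1 degree crooked. Gives way at 10-15 N, stays where left as the closing capsules grip. Stops hard on a hidden bed, set anew for each batch: top then at 34-40 mm. At the stop the push rises about 20 N per mm.
- tray: shallow steel tray, fixed, 230 (x) x 165 (y) mm, walls 2 mm thick and 14 mm high. Origin: centre of its underside, z up; its inner floor is 2 mm above the origin.
- tamper: tamper: loose flat block 120 (x) x 84 (y) x 24 mm, white with a dark rubber face below, 0.3-0.5 kg. Origin: centre of its lower face, z up. On top, centred, an upright aluminium handle block 80 mm long (x), 18 mm thick (y), from 24 to 66 mm above the lower face. Fits the frame with 2.5 mm to spare on each side, long side along long side. Starts face down in the tray.
- dropper: amber glass dropper bottle, 33 mm across and 99 mm high, loose. Origin: centre of its base.
- beaker: glass beaker, 70 mm across and 95 mm high, loose. Origin: centre of its base.
- jar: white plastic screw-top jar, 64 mm across and 85 mm high, loose. Origin: centre of its base.
- spatula: steel spatula, 170 mm long, lying along its x, loose. Origin: under its middle.
Mind the look-alikes: they are no part of the job. What is shaped like the tamper but brown, green or orange is not meant.

How it is judged (in metres and radians):
On the way, in this order (a step that is already met when the one before it is completed fails the run):
1. the tamper is lifted at least 30 mm off the tray floor (z of tamper in the frame of tray above 0.032 m), for 0.1 s.
2. the cap plate is bottomed out (it bears on the bed of the filler with more than 2 N) and level within 0.02 rad, under the tamper, for half a second (contact force between capplate and filler above 2 N and angle between capplate's own z axis and vertical below 0.02 rad and contact force between tamper and capplate above 8 N), for 0.5 s.
At the end, for the whole second after the job is handed in: The cap plate stays down (its underside no more than 33.5 mm above the filler's origin) and level within 0.02 rad; the tamper stands flat, face down, on the tray floor, at rest (z of capplate in the frame of filler below 0.0335 m and angle between capplate's own z axis and vertical below 0.02 rad and z of tamper in the frame of tray between 0 and 0.005 m and horizontal distance between tamper and tray below 0.07 m and angle between tamper's own z axis and vertical below 0.03 rad and linear speed of tamper below 0.01 m/s); the robot touches nothing.
It fails at once if the tamper pushes on the filler (plate or frame) with more than 40 N (contact force between tamper and filler above 40 N).
It fails at once if the cap plate goes more than 0.05 rad crooked (angle between capplate's own z axis and vertical above 0.05 rad).
It fails at once if the gripper or arm touches the cap plate (contact force between any of the fingers, the arm and capplate above 1 N).
It fails at once if the dropper bottle, beaker, jar or spatula is moved more than 20 mm (distance of any of dropper, beaker, jar, spatula from where it was at the start of the episode above 0.02 m).
It also fails if it takes over 61 s, if anything falls off the work surface, if the arm or the gripper's body presses on something with over 40 N, if the wrist force passes 120 N, or if a joint passes its speed limit or range.

## Working session

There is one attempt and no reset: what is moved stays moved. The work goes in short steps, Python scripts to look and compute and a tool call to move; the robot and the scene stay as the last step left them, time stands still between calls to the robot, and variables do not carry over. Pictures are saved under pics/ and viewed, at most 10 in all, crops included, and the job is handed in when it is done.

Besides the shell and the picture viewer there is one more tool, called after ">>>" as a command line: name --pt "numbers of a row" for each row, then --argument value for the rest. servo_tool: Moves the arm, as the interface text tells. Scaled input: -1 to 1 covers 0.025 m each way for a shift and 0.12 rad each way for a turn. Its arguments: {"type":"object","properties":{"series":{"type":"array"},"force":{"type":"number"}},"required":["series"]}

```bash
mkdir -p pics; ls; cat > h.py <<'E'
import numpy as np, cv2
from cell import bot
def cap(n,f=None):
    d=bot.capture(n)
    d={k:np.array(v) for k,v in d.items()}
    if f: cv2.imwrite('pics/'+f,d['pixels'])
    return d
F=np.diag([1.,-1,-1])
def ray(d,px):
    p=cv2.undistortPoints(np.array(px,float).reshape(-1,1,2),d['intrinsics'],d['dist_coeffs']).reshape(-1,2)
    M=d['world_to_cam'];R=M[:3,:3];c=-R.T@M[:3,3]
    v=(np.c_[p,np.ones(len(p))]@F)@R
    return c,v
def at(d,px,z):
    c,v=ray(d,px); return c+v*((z-c[2])/v[:,2])[:,None]
def proj(d,P):
    M=d['world_to_cam'];q=(np.array(P,float)@M[:3,:3].T+M[:3,3])@F
    return cv2.projectPoints(q,np.zeros(3),np.zeros(3),d['intrinsics'],d['dist_coeffs'])[0].reshape(-1,2)
E
python3 - <<'E'
from h import *
import pickle
D={n:cap(n) for n in('top','side')}
pickle.dump(D,open('d0.pkl','wb'))
cv2.imwrite('pics/top.png',D['top']['pixels'])
cv2.imwrite('pics/side.png',D['side']['pixels'])
for d in D.values(): print(ray(d,[[280,210]]))
s=bot.read_state();print(s['clock'],s['tcp_pos'],s['orientation'],s['contact_force'],s['width'])
E
```

```text
pics
(array([0.46011611, 0.09897767, 0.73621213]), array([[ 0.15168008, -0.0228775 , -0.98820414]]))
(array([0.50495427, 0.7336585 , 0.48339804]), array([[ 0.0789789 , -0.84173904, -0.53436714]]))
0.1 [0.21408573 0.58686741 0.23074377] [[-9.39447308e-01  3.42693259e-01 -2.93647532e-04]
 [ 3.42693375e-01  9.39446740e-01 -1.03592576e-03]
 [-7.91385568e-05 -1.07382873e-03 -9.99999420e-01]] [0.37116313 0.59321446 0.45103664] 0.08570211655904363
```

View pics/top.png

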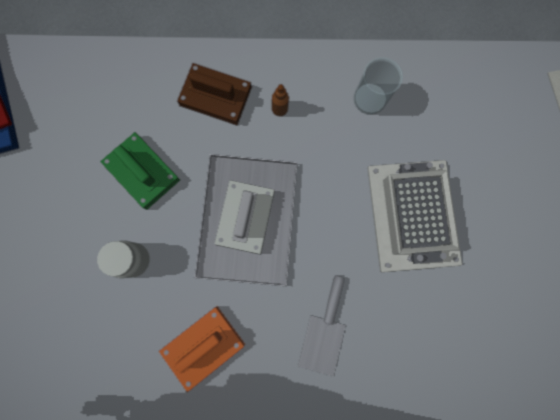

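View pics/side.png

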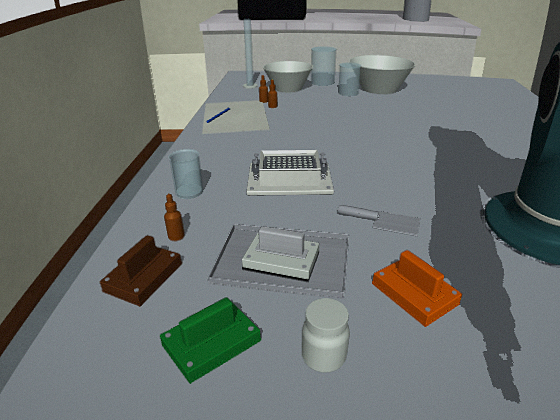

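Tamper candidates in the top view: white in the tray (245,217), brown (215,93), green (140,170) and orange (201,348). The white one in the tray fits the description. The filler is at (415,215). The side view agrees: white tamper at (282,252), filler at (290,172). I'll check one close crop.

```bash
python3 - <<'E'
from h import *
import pickle
D=pickle.load(open('d0.pkl','rb'));p=D['top']['pixels']
a=cv2.resize(p[145:295,190:305],None,fx=3.4,fy=3.9,interpolation=cv2.INTER_CUBIC)
b=cv2.resize(p[145:295,360:475],None,fx=3.4,fy=3.9,interpolation=cv2.INTER_CUBIC)
cv2.imwrite('pics/crop.png',np.hstack([a,b]));print(a.shape)
E
```

```text
(585, 391, 3)
```

View pics/crop.png

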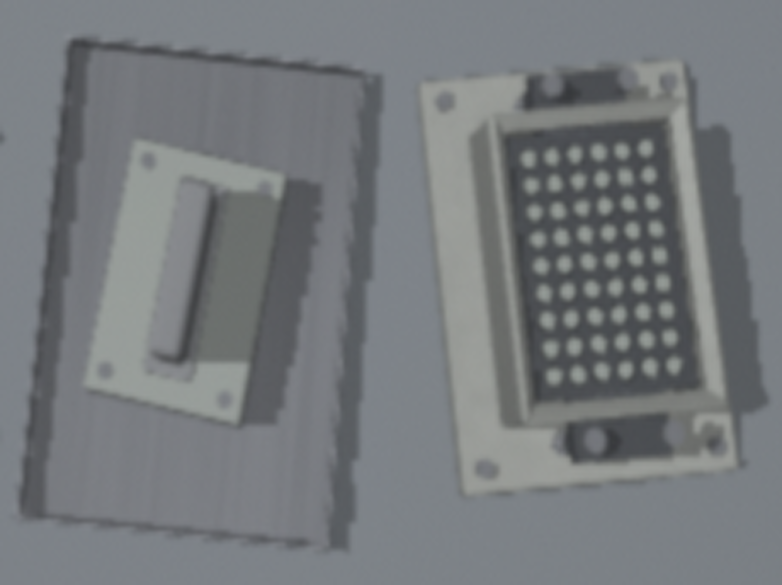

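The crop shows the white block with its aluminium handle in the tray (tamper corners about (137,140), (284,178), (240,424), (85,385)), and the filler on the right. That confirms the choice.

```bash
python3 - <<'E'
from h import *
import pickle
D=pickle.load(open('d0.pkl','rb'));d=D['top']
def m(n,px,z,x0):
    P=np.array([[190+x0*0+u/3.4,145+v/3.9] for u,v in px])-.35
    if x0: P[:,0]+=170-115
    W=at(d,P,z);c=W.mean(0);e=[np.linalg.norm(W[i]-W[i-1]) for i in range(4)]
    l=(W[2]+W[3]-W[0]-W[1]); s=W[1]+W[2]-W[0]-W[3]
    print(n,c.round(4),np.round(e,4),'long dir',np.degrees(np.arctan2(l[1],l[0])),'short',np.degrees(np.arctan2(s[1],s[0])))
m('tamper',[(137,140),(284,178),(240,424),(85,385)],.026,0)
m('tray',[(70,38),(382,75),(347,550),(20,515)],.014,0)
m('foot',[(420,83),(686,62),(742,467),(463,495)],.012,1)
m('frame',[(474,116),(684,98),(730,408),(508,428)],.056,1)
E
```

```text
tamper [0.5572 0.1463 0.026 ] [0.1171 0.0809 0.1165 0.0829] long dir 168.22168373154048 short -102.52533663454786
tray [0.5549 0.137  0.014 ] [0.2264 0.1728 0.2251 0.172 ] long dir 174.8399455199129 short -95.5681630165685
foot [ 0.5635 -0.167   0.012 ] [0.1973 0.1498 0.1956 0.1509] long dir -175.27666165724602 short -85.40884600141914
frame [ 0.5628 -0.1622  0.056 ] [0.1409 0.1108 0.1411 0.1135] long dir -174.94977770708252 short -85.47573885945232
```

>>> servo_tool --pt "0 0 0 0 0 -0.6 0" --pt "0 0 0 0 0 -0.6 0" --pt "-0.95 -0.8 0.05 0 0 0 0" --pt "-0.95 -0.8 0.05 0 0 0 0" --pt "-0.95 -0.8 0.05 0 0 0 0"

```text
clock: 0.6
tcp_pos: [0.2721, 0.5127, 0.2271]
orientation: [[-0.979, 0.204, -0.0], [0.204, 0.979, -0.001], [0.0, -0.001, -1.0]]
contact_force: [0.2, -0.4, -0.3]
width: 0.0857
finger_force: 0.0
```

>>> servo_tool --pt "-0.95 -0.8 0.05 0 0 0 0" --pt "-0.95 -0.8 0.05 0 0 0 0" --pt "-0.95 -0.8 0.05 0 0 0 0" --pt "-0.95 -0.8 0.05 0 0 0 0" --pt "-0.95 -0.8 0.05 0 0 0 0"

```text
clock: 1.1
tcp_pos: [0.368, 0.3905, 0.2211]
orientation: [[-0.979, 0.204, -0.0], [0.204, 0.979, -0.0], [0.0, -0.0, -1.0]]
contact_force: [1.1, -0.1, 0.6]
width: 0.0855
finger_force: 0.0
```

>>> servo_tool --pt "-0.95 -0.8 0.05 0 0 0 0" --pt "-0.95 -0.8 0.05 0 0 0 0" --pt "-0.95 -0.8 0.05 0 0 0 0" --pt "-0.95 -0.8 0.05 0 0 0 0" --pt "-0.95 -0.8 0.05 0 0 0 0"

```text
clock: 1.6
tcp_pos: [0.4638, 0.2683, 0.2148]
orientation: [[-0.979, 0.204, -0.0], [0.204, 0.979, -0.0], [0.0, -0.0, -1.0]]
contact_force: [0.0, -0.1, 0.2]
width: 0.0855
finger_force: 0.0
```

>>> servo_tool --pt "-0.95 -0.8 0.05 0 0 0 0" --pt "-0.95 -0.8 0.05 0 0 0 0" --pt "-0.95 -0.8 0.05 0 0 0 0" --pt "0 0 0 0 0 0 0" --pt "0 0 0 0 0 0 0"

```text
clock: 2.1
tcp_pos: [0.5207, 0.1958, 0.211]
orientation: [[-0.979, 0.206, -0.001], [0.206, 0.979, -0.0], [0.001, -0.0, -1.0]]
contact_force: [-0.2, 0.7, 0.3]
width: 0.0856
finger_force: 0.0
```

```bash
cat >> h.py <<'E'
def st():
    s=bot.read_state();R=np.array(s['orientation'])
    print('t',round(s['clock'],2),'tcp',np.round(s['tcp_pos'],4),'yaw',np.degrees(np.arctan2(R[1,0],R[0,0])).round(2),'z',R[:,2].round(4),'F',np.round(s['contact_force'],2),'M',np.round(s['moment'],2),'w',round(s['width'],4),np.round(s['finger_force'],1))
    return s,R
def go(P,yaw=None):
    s=bot.read_state();R=np.array(s['orientation']);d=R.T@(np.array(P)-s['tcp_pos'])/.025
    print('units xyz',d.round(3))
    if yaw is not None:
        from scipy.spatial.transform import Rotation as Q
        c,q=np.cos(np.radians(yaw)),np.sin(np.radians(yaw))
        G=np.array([[c,q,0],[q,-c,0],[0,0,-1]])
        print('units rot',(Q.from_matrix(R.T@G).as_rotvec()/.12).round(3),'final-frame xyz',(G.T@(np.array(P)-s['tcp_pos'])/.025).round(3))
E
python3 - <<'E'
from h import *
import pickle
st();d=cap('wrist','w1.png');pickle.dump(d,open('w1.pkl','wb'));print(d['world_to_cam'])
E
```

```text
t 2.1 tcp [0.5207 0.1958 0.211 ] yaw 168.14 z [-6.e-04 -4.e-04 -1.e+00] F [-0.18  0.71  0.28] M [-0.   -0.    0.02] w 0.0856 0.0
[[ 2.04193697e-01  9.78930433e-01 -3.75625612e-04 -2.98744287e-01]
 [-9.27203561e-01  1.93280955e-01 -3.20836451e-01  4.80624277e-01]
 [-3.14003965e-01  6.58610626e-02  9.47134537e-01 -2.11287621e-01]
 [ 0.00000000e+00  0.00000000e+00  0.00000000e+00  1.00000000e+00]]
```

View pics/w1.png

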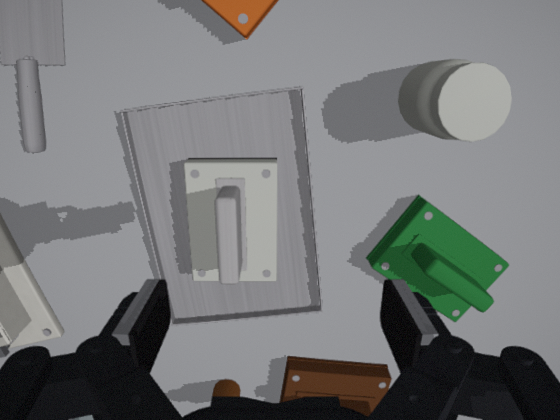

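The wrist view shows the white tamper's top plate corners at (186,158), (278,158), (277,281) and (191,281), and the handle top from about (229,187) to (230,283).

```bash
python3 - <<'E'
from h import *
import pickle
d=pickle.load(open('w1.pkl','rb'))
def q(n,px,z):
    W=at(d,px,z);c=W.mean(0);e=[np.linalg.norm(W[i]-W[i-1]) for i in range(4)]
    l=(W[2]+W[3]-W[0]-W[1]); s=W[1]+W[2]-W[0]-W[3]
    print(n,c.round(4),np.round(e,4),np.degrees(np.arctan2(l[1],l[0])).round(2),np.degrees(np.arctan2(s[1],s[0])).round(2));return c
c=q('tamper',[(186,158),(278,158),(277,281),(191,281)],.026)
q('handle',[(217,187),(241,187),(241,283),(217,283)],.068)
q('tray',[(117,111),(302,87),(322,308),(173,322)],.014)
D=pickle.load(open('d0.pkl','rb'))['side']
print(at(D,[(243,263),(259,232),(320,251),(303,277)],.026))
go([c[0],c[1],.11],168)
E
```

```text
tamper [0.5568 0.1489 0.026 ] [0.1239 0.0817 0.1231 0.0857] -13.0 78.29
handle [0.5534 0.151  0.068 ] [0.0865 0.019  0.0863 0.0209] -14.12 78.36
tray [0.5547 0.1439 0.014 ] [0.2252 0.1667 0.2249 0.1617] -4.4 84.84
[[0.62154682 0.18647339 0.026     ]
 [0.60567752 0.09328528 0.026     ]
 [0.49025093 0.14427824 0.026     ]
 [0.51759737 0.21542181 0.026     ]]
units xyz [-1.818 -1.572  4.041]
units rot [-0.002 -0.005  0.033] final-frame xyz [-1.822 -1.565  4.042]
```

>>> servo_tool --pt "-0.7 -0.6 0.8 0 0 0 0" --pt "-0.7 -0.6 0.8 0 0 0 0" --pt "-0.4 -0.4 0.8 0 0 0 0" --pt "0 0 0.8 0 0 0 0" --pt "0 0 0.8 0 0 0 0"

```text
clock: 2.65
tcp_pos: [0.5562, 0.1487, 0.1105]
orientation: [[-0.979, 0.204, -0.0], [0.204, 0.979, 0.0], [0.0, 0.0, -1.0]]
contact_force: [0.4, 0.7, -0.4]
width: 0.0852
finger_force: 0.0
```

```bash
python3 - <<'E'
from h import *
st(); go([.5568,.148,.034],168)
E
```

```text
t 2.65 tcp [0.5562 0.1487 0.1105] yaw 168.25 z [-3.e-04  2.e-04 -1.e+00] F [ 0.36  0.72 -0.41] M [ 0.01 -0.02 -0.07] w 0.0852 0.0
units xyz [-0.028 -0.022  3.058]
units rot [ 0.001 -0.003  0.037] final-frame xyz [-0.028 -0.021  3.058]
```

>>> servo_tool --pt "0 0 0.8 0 0 0 0" --pt "0 0 0.8 0 0 0 0" --pt "0 0 0.8 0 0 0 0" --pt "0 0 0.65 0 0 0 0" --pt "0 0 0 0 0 0 0"

```text
clock: 3.15
tcp_pos: [0.5549, 0.1487, 0.0332]
orientation: [[-0.979, 0.203, -0.003], [0.203, 0.979, -0.001], [0.003, -0.001, -1.0]]
contact_force: [-0.1, 0.2, 0.1]
width: 0.0853
finger_force: 0.0
```

>>> servo_tool --pt "0 0 0 0 0 0 1" --pt "0 0 0 0 0 0 1" --pt "0 0 0 0 0 0 1" --pt "0 0 0 0 0 0 1" --pt "0 0 0 0 0 0 1" --force 80

```text
clock: 3.65
tcp_pos: [0.5569, 0.1479, 0.0356]
orientation: [[-0.979, 0.204, 0.001], [0.204, 0.979, 0.0], [-0.001, 0.0, -1.0]]
contact_force: [-2.9, -0.2, 5.3]
width: 0.0171
finger_force: 77.9
```

>>> servo_tool --pt "0 0 0 0 0 0 1" --pt "0 0 0 0 0 0 1" --pt "0 0 0 0 0 0 1" --pt "0 0 0 0 0 0 1" --pt "0 0 0 0 0 0 1"

```text
clock: 4.15
tcp_pos: [0.5569, 0.1479, 0.0356]
orientation: [[-0.979, 0.204, 0.0], [0.204, 0.979, 0.0], [-0.0, 0.0, -1.0]]
contact_force: [-1.8, -0.6, 7.2]
width: 0.0167
finger_force: 78.1
```

```bash
python3 - <<'E'
from h import *
st()
E
```

```text
t 4.15 tcp [0.5569 0.1479 0.0356] yaw 168.2 z [ 5.e-04  2.e-04 -1.e+00] F [-1.75 -0.55  7.22] M [-0.07  0.43  0.02] w 0.0167 78.1
```

>>> servo_tool --pt "0 0 -0.3 0 0 0 1" --pt "0 0 -0.6 0 0 0 1" --pt "0 0 -0.9 0 0 0 1" --pt "0 0 -0.9 0 0 0 1" --pt "0 0 -0.9 0 0 0 1"

```text
clock: 4.65
tcp_pos: [0.5566, 0.1478, 0.127]
orientation: [[-0.979, 0.204, 0.0], [0.204, 0.979, 0.0], [-0.0, 0.0, -1.0]]
contact_force: [0.8, -0.4, -5.0]
width: 0.0171
finger_force: 78.2
```

>>> servo_tool --pt "0 0 -0.9 0 0 0 1" --pt "0 0 -0.9 0 0 0 1" --pt "0 0 -0.9 0 0 0 1" --pt "0 0 -0.4 0 0 0 1" --pt "0 0 0 0 0 0 1"

```text
clock: 5.15
tcp_pos: [0.5571, 0.148, 0.2042]
orientation: [[-0.979, 0.204, 0.002], [0.204, 0.979, 0.001], [-0.002, 0.001, -1.0]]
contact_force: [-0.6, -0.3, -4.9]
width: 0.0169
finger_force: 78.4
```

```bash
python3 - <<'E'
from h import *
import pickle
st();d=cap('wrist','w2.png');pickle.dump(d,open('w2.pkl','wb')); go([.563,-.165,.20],184.8)
E
```

```text
t 5.15 tcp [0.5571 0.148  0.2042] yaw 168.2 z [ 2.3e-03  8.0e-04 -1.0e+00] F [-0.62 -0.33 -4.86] M [ 0.   -0.02  0.03] w 0.0169 78.4
units xyz [ -2.807 -12.199   0.111]
units rot [ 2.000e-03  5.000e-03 -2.413e+00] final-frame xyz [  0.792 -12.493   0.113]
```

View pics/w2.png

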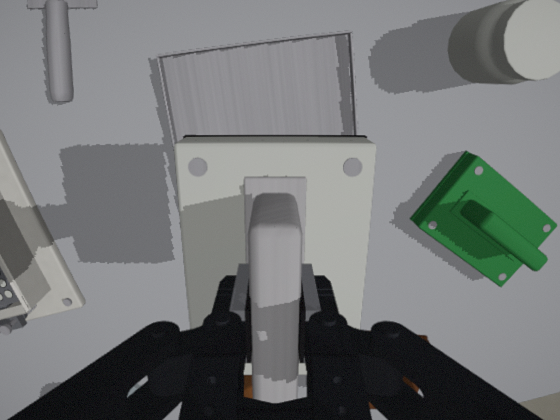

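The tamper hangs square in the grip; its far plate corners are at about (177,143) and (375,142). The filler is at the left edge. Next I move to beside the filler, turned to its yaw, for a close look.

>>> servo_tool --pt "0 0 0 0 0 -0.6 1" --pt "0 0 0 0 0 -0.6 1" --pt "0 0 0 0 0 -0.6 1" --pt "0 0 0 0 0 -0.6 1" --pt "0.05 -0.7 0 0 0 0 1"

```text
clock: 5.7
tcp_pos: [0.5559, 0.1322, 0.201]
orientation: [[-0.996, -0.088, -0.002], [-0.088, 0.996, 0.0], [0.002, 0.0, -1.0]]
contact_force: [-0.1, -0.4, -3.7]
width: 0.0167
finger_force: 78.4
```

>>> servo_tool --pt "0.05 -1 0 0 0 0 1" --pt "0.05 -1 0 0 0 0 1" --pt "0.05 -1 0 0 0 0 1" --pt "0.05 -1 0 0 0 0 1" --pt "0.05 -1 0 0 0 0 1"

```text
clock: 6.2
tcp_pos: [0.5601, 0.0042, 0.2012]
orientation: [[-0.997, -0.082, -0.002], [-0.082, 0.997, -0.0], [0.002, -0.0, -1.0]]
contact_force: [-0.3, -0.5, -3.9]
width: 0.0165
finger_force: 78.4
```

>>> servo_tool --pt "0.05 -0.7 0 0 0 0 1" --pt "0 -0.3 0 0 0 0 1" --pt "0 0 0 0 0 0 1" --pt "0 0 0 0 0 0 1"

```text
clock: 6.6
tcp_pos: [0.5615, -0.0187, 0.202]
orientation: [[-0.997, -0.083, -0.001], [-0.083, 0.997, 0.0], [0.001, 0.0, -1.0]]
contact_force: [0.3, -0.4, -3.8]
width: 0.0169
finger_force: 78.4
```

```bash
python3 - <<'E'
from h import *
import pickle
st();d=cap('wrist','w3.png');d['state']=bot.read_state();pickle.dump(d,open('w3.pkl','wb'))
d=pickle.load(open('w2.pkl','rb'))
W=at(d,[(177,143),(375,142)],.1946);y=np.radians(168.2);c,q=np.cos(y),np.sin(y)
R=np.array([[c,q],[q,-c]]);print('toolframe',((W[:,:2]-[.5571,.148])@R).round(4))
E
```

```text
t 6.6 tcp [ 0.5615 -0.0187  0.202 ] yaw -175.24 z [-9.e-04  2.e-04 -1.e+00] F [ 0.3  -0.39 -3.82] M [ 0.05 -0.03  0.  ] w 0.0169 78.4
toolframe [[ 0.0581 -0.0392]
 [ 0.0586  0.0417]]
```

View pics/w3.png

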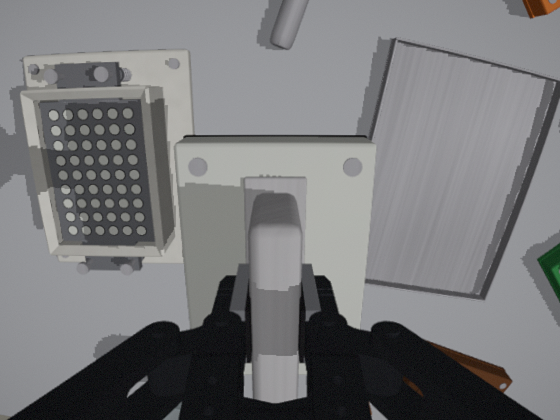

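The filler is at the left: foot corners at about (24,52), (190,50) and (192,262), cap plate (40-160,100-247). I'll zoom in for accurate corners.

```bash
python3 - <<'E'
from h import *
p=cv2.imread('pics/w3.png')
cv2.imwrite('pics/w3c.png',cv2.resize(p[40:280,10:210],None,fx=2.5,fy=2.5,interpolation=cv2.INTER_CUBIC))
E
```

```text
(no output)
```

View pics/w3c.png

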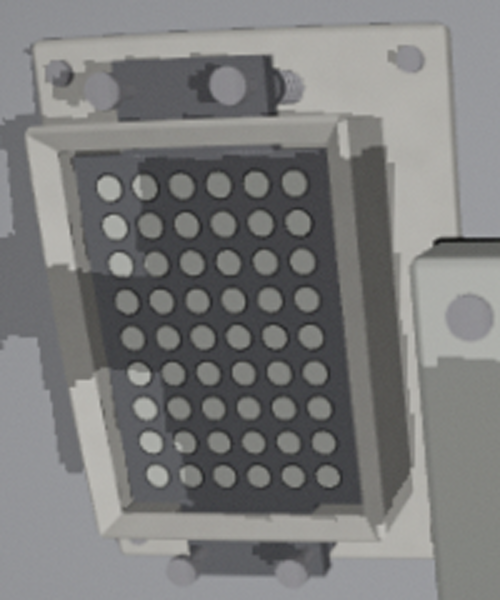

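```bash
python3 - <<'E'
from h import *
import pickle
d=pickle.load(open('w3.pkl','rb'));T=pickle.load(open('d0.pkl','rb'))['top']
s=d['state'];R=np.array(s['orientation']);t=np.array(s['tcp_pos'])
def q(n,px,z,d=d,conv=True):
    px=np.array(px,float)
    if conv: px=px/2.5+[10-.3,40-.3]
    W=at(d,px,z);e=[np.linalg.norm(W[i]-W[i-1]) for i in range(4)]
    c=W.mean(0);l=(W[2]+W[3]-W[0]-W[1]); k=W[1]+W[2]-W[0]-W[3]
    print(n,c.round(4),np.round(e,4),np.degrees(np.arctan2(l[1],l[0])).round(2),np.degrees(np.arctan2(k[1],k[0])).round(2))
q('rim',[(28,128),(340,118),(383,540),(103,536)],.056)
q('op50',[(62,152),(328,150),(365,505),(122,510)],.050)
q('caps',[(109,187),(295,183),(329,476),(158,476)],.047)
W=at(d,[(177,143),(375,142)],t[2]-.0336+.024);print('tamper in tool',((W-t)@R).round(4))
def tp(px):return np.array([[360+(u-391)/3.4-.35,145+v/3.9-.35] for u,v in px])
q('top caps',tp([(529,158),(646,148),(674,366),(554,377)]),.047,T,False)
q('top rim',tp([(474,116),(684,98),(730,408),(508,428)]),.056,T,False)
q('top foot',tp([(420,83),(686,62),(742,467),(463,495)]),.012,T,False)
E
```

```text
rim [ 0.5642 -0.1652  0.056 ] [0.1393 0.101  0.139  0.1019] 4.87 94.63
op50 [ 0.5642 -0.1656  0.05  ] [0.1239 0.0878 0.119  0.0895] 4.53 95.07
caps [ 0.5643 -0.1652  0.047 ] [0.1002 0.0625 0.0994 0.0625] 4.97 94.84
tamper in tool [[ 0.0581 -0.0395  0.0096]
 [ 0.0586  0.0414  0.0096]]
top caps [ 0.5637 -0.1666  0.047 ] [0.1003 0.0623 0.1003 0.0625] -175.44 -85.44
top rim [ 0.5628 -0.1622  0.056 ] [0.1409 0.1108 0.1411 0.1135] -174.95 -85.48
top foot [ 0.5635 -0.167   0.012 ] [0.1973 0.1498 0.1956 0.1509] -175.28 -85.41
```

>>> servo_tool --pt "0.05 -0.6 0.3 0 0 0 1" --pt "0.05 -1 0.5 0 0 0 1" --pt "0.05 -1 0.6 0 0 0 1" --pt "0.05 -1 0.6 0 0 0 1" --pt "0.05 -1 0.6 0 0 0 1"

```text
clock: 7.15
tcp_pos: [0.5652, -0.1346, 0.1369]
orientation: [[-0.996, -0.084, 0.0], [-0.084, 0.996, 0.0], [-0.0, 0.0, -1.0]]
contact_force: [0.5, 0.6, -3.0]
width: 0.017
finger_force: 78.5
```

>>> servo_tool --pt "0.05 -0.7 0.4 0 0 0 1" --pt "0 -0.4 0.2 0 0 0 1" --pt "0 0 0 0 0 0 1" --pt "0 0 0 0 0 0 1"

```text
clock: 7.55
tcp_pos: [0.5663, -0.1611, 0.1229]
orientation: [[-0.997, -0.083, 0.0], [-0.083, 0.997, 0.0], [-0.0, 0.0, -1.0]]
contact_force: [0.2, 0.7, -4.3]
width: 0.0169
finger_force: 78.4
```

```bash
python3 - <<'E'
from h import *
st(); go([.563,-.1664,.105],184.8)
E
```

```text
t 7.55 tcp [ 0.5663 -0.1611  0.1229] yaw -175.23 z [ 3.e-04  5.e-04 -1.e+00] F [ 0.23  0.7  -4.32] M [0.02 0.02 0.03] w 0.0169 78.4
units xyz [ 0.151 -0.2    0.716]
units rot [ 0.004  0.003 -0.004] final-frame xyz [ 0.151 -0.2    0.716]
```

>>> servo_tool --pt "0.15 -0.2 0 0 0 0 1" --pt "0 0 0.35 0 0 0 1" --pt "0 0 0.35 0 0 0 1" --pt "0 0 0 0 0 0 1" --pt "0 0 0 0 0 0 1"

```text
clock: 8.05
tcp_pos: [0.5624, -0.1675, 0.1047]
orientation: [[-0.997, -0.082, -0.001], [-0.082, 0.997, 0.0], [0.001, 0.0, -1.0]]
contact_force: [0.4, -0.2, -3.9]
width: 0.0172
finger_force: 78.5
```

```bash
python3 - <<'E'
from h import *
import pickle
st(); go([.563,-.1664,.09],184.8)
D={n:cap(n) for n in('top','side')};pickle.dump(D,open('d1.pkl','wb'))
a=cv2.resize(D['top']['pixels'][150:285,365:475],None,fx=4,fy=4,interpolation=cv2.INTER_CUBIC)
b=cv2.resize(D['side']['pixels'][110:200,240:340],(340,540),interpolation=cv2.INTER_CUBIC)
cv2.imwrite('pics/hover.png',np.hstack([a,b]))
E
```

```text
t 8.05 tcp [ 0.5624 -0.1675  0.1047] yaw -175.28 z [-8.e-04  1.e-04 -1.e+00] F [ 0.44 -0.16 -3.88] M [-0.    0.    0.03] w 0.0172 78.5
units xyz [-0.027  0.041  0.587]
units rot [ 0.001 -0.006 -0.012] final-frame xyz [-0.027  0.041  0.587]
```

View pics/hover.png

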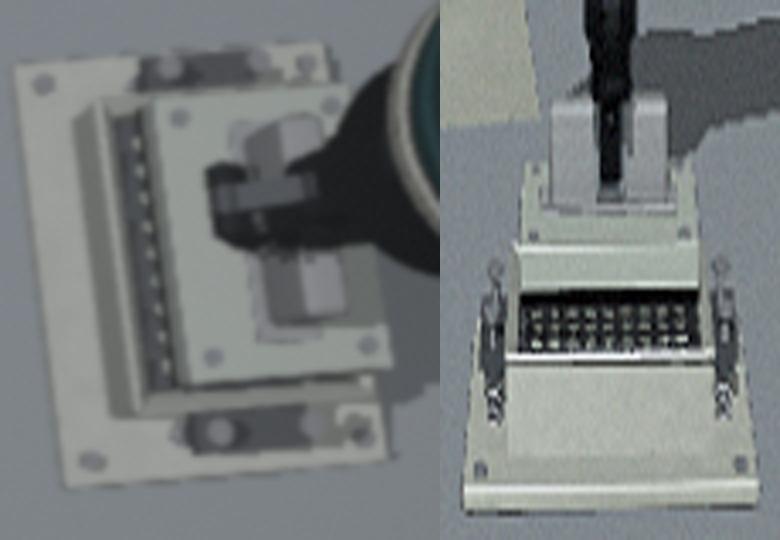

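The hover picture shows the tamper over the frame, parallel to it; its plate corners in the crop are about (150,98), (186,384) and (392,366). A quick check against the top-camera filler centre.

```bash
python3 - <<'E'
from h import *
import pickle
d=pickle.load(open('d1.pkl','rb'))['top']
W=at(d,[(365+u/4-.35,150+v/4-.35) for u,v in[(150,98),(186,384),(392,366)]],.095)
print(W, np.linalg.norm(W[1]-W[0]),np.linalg.norm(W[2]-W[1]),'centre',(W[0]+W[2])/2)
a=W[1]-W[0];print(np.degrees(np.arctan2(a[1],a[0])))
E
```

```text
[[ 0.61949967 -0.11962569  0.095     ]
 [ 0.50065432 -0.12823991  0.095     ]
 [ 0.508051   -0.21275246  0.095     ]] 0.11915712695784815 0.08483561465754531 centre [ 0.56377533 -0.16618907  0.095     ]
-175.85430206322664
```

Aligned within about 0.5 mm in both cameras. Descending into the frame.

>>> servo_tool --pt "0 0.03 0.2 0 0 0 1" --pt "0 0 0.2 0 0 0 1" --pt "0 0 0.15 0 0 0 1" --pt "0 0 0.1 0 0 0 1" --pt "0 0 0 0 0 0 1"

```text
clock: 8.65
tcp_pos: [0.5623, -0.1669, 0.0884]
orientation: [[-0.997, -0.082, -0.001], [-0.082, 0.997, -0.0], [0.001, 0.0, -1.0]]
contact_force: [0.4, 0.6, -4.5]
width: 0.0168
finger_force: 78.5
```

```bash
python3 - <<'E'
from h import *
st(); go([.563,-.1668,.0836],184.8)
E
```

```text
t 8.65 tcp [ 0.5623 -0.1669  0.0884] yaw -175.29 z [-7.e-04 -0.e+00 -1.e+00] F [ 0.43  0.65 -4.46] M [-0.02 -0.01 -0.05] w 0.0168 78.5
units xyz [-0.029  0.002  0.19 ]
units rot [ 0.    -0.006 -0.013] final-frame xyz [-0.029  0.002  0.19 ]
```

>>> servo_tool --pt "-0.02 0 0.05 0 0 0 1" --pt "0 0 0.05 0 0 0 1" --pt "0 0 0.05 0 0 0 1" --pt "0 0 0.05 0 0 0 1" --pt "0 0 0 0 0 0 1"

```text
clock: 9.15
tcp_pos: [0.5629, -0.1669, 0.0837]
orientation: [[-0.997, -0.082, -0.0], [-0.082, 0.997, -0.0], [0.0, -0.0, -1.0]]
contact_force: [0.1, 0.7, -4.1]
width: 0.017
finger_force: 78.5
```

```bash
python3 - <<'E'
from h import *
st()
E
```

```text
t 9.15 tcp [ 0.5629 -0.1669  0.0837] yaw -175.29 z [-2.e-04 -1.e-04 -1.e+00] F [ 0.05  0.73 -4.11] M [ 0.04  0.03 -0.01] w 0.017 78.5
```

>>> servo_tool --pt "0 0 0.03 0 0 0 1" --pt "0 0 0.03 0 0 0 1" --pt "0 0 0.03 0 0 0 1" --pt "0 0 0.03 0 0 0 1" --pt "0 0 0.03 0 0 0 1"

```text
clock: 9.65
tcp_pos: [0.563, -0.1669, 0.08]
orientation: [[-0.997, -0.082, -0.0], [-0.082, 0.997, -0.0], [0.0, -0.0, -1.0]]
contact_force: [-0.6, -0.3, -4.4]
width: 0.0171
finger_force: 78.5
```

>>> servo_tool --pt "0 0 0.03 0 0 0 1" --pt "0 0 0.03 0 0 0 1" --pt "0 0 0 0 0 0 1"

```text
clock: 9.95
tcp_pos: [0.563, -0.1669, 0.0785]
orientation: [[-0.997, -0.082, -0.0], [-0.082, 0.997, -0.0], [0.0, -0.0, -1.0]]
contact_force: [0.2, 1.2, -2.8]
width: 0.0167
finger_force: 78.8
```

```bash
python3 - <<'E'
from h import *
st()
E
```

```text
t 9.95 tcp [ 0.563  -0.1669  0.0785] yaw -175.29 z [-0.e+00 -1.e-04 -1.e+00] F [ 0.2   1.21 -2.78] M [ 0.04 -0.    0.01] w 0.0167 78.8
```

>>> servo_tool --pt "0 0 0.02 0 0 0 1" --pt "0 0 0.02 0 0 0 1" --pt "0 0 0.02 0 0 0 1"

```text
clock: 10.25
tcp_pos: [0.5632, -0.1669, 0.0776]
orientation: [[-0.997, -0.082, 0.0], [-0.082, 0.997, -0.0], [-0.0, -0.0, -1.0]]
contact_force: [-2.4, 0.5, 7.8]
width: 0.0166
finger_force: 80.2
```

>>> servo_tool --pt "0 0 0.02 0 0 0 1" --pt "0 0 0.02 0 0 0 1"

```text
clock: 10.45
tcp_pos: [0.5632, -0.1669, 0.0767]
orientation: [[-0.997, -0.082, 0.001], [-0.082, 0.997, -0.0], [-0.001, -0.0, -1.0]]
contact_force: [-2.4, 2.1, 7.5]
width: 0.0168
finger_force: 80.3
```

```bash
python3 - <<'E'
from h import *
st()
E
```

```text
t 10.45 tcp [ 0.5632 -0.1669  0.0767] yaw -175.29 z [ 5.e-04 -0.e+00 -1.e+00] F [-2.45  2.08  7.54] M [0.31 0.94 0.04] w 0.0168 80.3
```

>>> servo_tool --pt "0 0 0.02 0 0 0 1" --pt "0 0 0.02 0 0 0 1" --pt "0 0 0.02 0 0 0 1"

```text
clock: 10.75
tcp_pos: [0.5632, -0.167, 0.0752]
orientation: [[-0.997, -0.082, 0.001], [-0.082, 0.997, -0.0], [-0.001, -0.0, -1.0]]
contact_force: [-3.0, 1.4, 8.2]
width: 0.017
finger_force: 80.4
```

```bash
python3 - <<'E'
from h import *
st()
E
```

```text
t 10.75 tcp [ 0.5632 -0.167   0.0752] yaw -175.29 z [ 5.e-04 -0.e+00 -1.e+00] F [-2.96  1.41  8.2 ] M [ 0.35  1.   -0.02] w 0.017 80.4
```

>>> servo_tool --pt "0 0 0.02 0 0 0 1" --pt "0 0 0.02 0 0 0 1" --pt "0 0 0.02 0 0 0 1"

```text
clock: 11.05
tcp_pos: [0.5632, -0.167, 0.0737]
orientation: [[-0.997, -0.082, 0.001], [-0.082, 0.997, -0.0], [-0.001, -0.0, -1.0]]
contact_force: [-3.7, 1.1, 9.4]
width: 0.0169
finger_force: 80.4
```

>>> servo_tool --pt "0 0 0.02 0 0 0 1" --pt "0 0 0.02 0 0 0 1"

```text
clock: 11.25
tcp_pos: [0.5632, -0.167, 0.0727]
orientation: [[-0.997, -0.082, 0.001], [-0.082, 0.997, -0.0], [-0.001, -0.0, -1.0]]
contact_force: [-4.7, 1.2, 8.8]
width: 0.0169
finger_force: 80.5
```

```bash
python3 - <<'E'
from h import *
st()
E
```

```text
t 11.25 tcp [ 0.5632 -0.167   0.0727] yaw -175.29 z [ 6.e-04 -0.e+00 -1.e+00] F [-4.71  1.22  8.84] M [0.32 0.98 0.01] w 0.0169 80.5
```

>>> servo_tool --pt "0.02 0 0.02 0 0 0 1" --pt "0 0 0.02 0 0 0 1"

```text
clock: 11.45
tcp_pos: [0.5632, -0.167, 0.072]
orientation: [[-0.997, -0.082, 0.002], [-0.082, 0.997, -0.0], [-0.002, -0.0, -1.0]]
contact_force: [-1.2, 1.7, 9.5]
width: 0.0168
finger_force: 80.5
```

```bash
python3 - <<'E'
from h import *
st()
E
```

```text
t 11.45 tcp [ 0.5632 -0.167   0.072 ] yaw -175.28 z [ 1.6e-03 -1.0e-04 -1.0e+00] F [-1.19  1.67  9.5 ] M [0.38 0.58 0.01] w 0.0168 80.5
```

Lateral force is relieved. Continuing.

>>> servo_tool --pt "0 0 0.02 0 0 0 1" --pt "0 0 0.02 0 0 0 1"

```text
clock: 11.65
tcp_pos: [0.5632, -0.167, 0.0709]
orientation: [[-0.997, -0.082, 0.001], [-0.082, 0.997, -0.0], [-0.001, -0.0, -1.0]]
contact_force: [-1.0, 1.4, 9.4]
width: 0.0169
finger_force: 80.5
```

```bash
python3 - <<'E'
from h import *
st()
E
```

```text
t 11.65 tcp [ 0.5632 -0.167   0.0709] yaw -175.28 z [ 1.4e-03 -1.0e-04 -1.0e+00] F [-0.99  1.43  9.38] M [ 0.38  0.64 -0.03] w 0.0169 80.5
```

>>> servo_tool --pt "0 0 0.02 0 0 0 1" --pt "0 0 0.02 0 0 0 1"

```text
clock: 11.85
tcp_pos: [0.5632, -0.167, 0.0699]
orientation: [[-0.997, -0.082, 0.001], [-0.082, 0.997, -0.0], [-0.001, -0.0, -1.0]]
contact_force: [-2.2, 3.1, 10.2]
width: 0.017
finger_force: 80.6
```

```bash
python3 - <<'E'
from h import *
st()
E
```

```text
t 11.85 tcp [ 0.5632 -0.167   0.0699] yaw -175.29 z [ 1.4e-03 -1.0e-04 -1.0e+00] F [-2.18  3.08 10.24] M [0.46 0.63 0.01] w 0.017 80.6
```

>>> servo_tool --pt "0.01 -0.01 0.02 0 0 0 1" --pt "0 0 0.02 0 0 0 1"

```text
clock: 12.05
tcp_pos: [0.5632, -0.167, 0.069]
orientation: [[-0.997, -0.082, 0.002], [-0.082, 0.997, 0.0], [-0.002, -0.0, -1.0]]
contact_force: [-1.0, 3.0, 10.1]
width: 0.017
finger_force: 80.7
```

```bash
python3 - <<'E'
from h import *
st()
E
```

```text
t 12.05 tcp [ 0.5632 -0.167   0.069 ] yaw -175.27 z [ 1.8e-03  1.0e-04 -1.0e+00] F [-1.03  2.95 10.13] M [ 0.61  0.5  -0.01] w 0.017 80.7
```

>>> servo_tool --pt "0 0 0.02 0 0 0 1" --pt "0 0 0.02 0 0 0 1"

```text
clock: 12.25
tcp_pos: [0.5631, -0.1671, 0.0687]
orientation: [[-0.997, -0.082, 0.002], [-0.082, 0.997, 0.0], [-0.002, 0.0, -1.0]]
contact_force: [-10.3, 4.8, 31.8]
width: 0.0168
finger_force: 83.6
```

```bash
python3 - <<'E'
from h import *
st()
E
```

```text
t 12.25 tcp [ 0.5631 -0.1671  0.0687] yaw -175.28 z [ 1.8e-03  3.0e-04 -1.0e+00] F [-10.3    4.75  31.81] M [1.26 2.29 0.06] w 0.0168 83.6
```

Bottomed out at about 36 N including the tamper's weight, so I ease off slightly.

>>> servo_tool --pt "0.01 0 -0.02 0 0 0 1"

```text
clock: 12.35
tcp_pos: [0.563, -0.167, 0.0688]
orientation: [[-0.997, -0.082, 0.002], [-0.082, 0.997, 0.0], [-0.002, -0.0, -1.0]]
contact_force: [0.6, 2.4, 6.3]
width: 0.017
finger_force: 80.4
```

```bash
python3 - <<'E'
from h import *
st()
E
```

```text
t 12.35 tcp [ 0.563  -0.167   0.0688] yaw -175.27 z [ 2.2e-03  1.0e-04 -1.0e+00] F [0.64 2.38 6.35] M [ 0.59 -0.06 -0.01] w 0.017 80.4
```

>>> servo_tool --pt "0 0 0.01 0 0 0 1" --pt "0 0 0 0 0 0 1"

```text
clock: 12.55
tcp_pos: [0.5631, -0.167, 0.0687]
orientation: [[-0.997, -0.082, 0.002], [-0.082, 0.997, 0.0], [-0.002, -0.0, -1.0]]
contact_force: [-3.4, 4.1, 17.4]
width: 0.0167
finger_force: 81.9
```

```bash
python3 - <<'E'
from h import *
st()
E
```

```text
t 12.55 tcp [ 0.5631 -0.167   0.0687] yaw -175.27 z [ 2.2e-03  1.0e-04 -1.0e+00] F [-3.38  4.07 17.35] M [ 0.83  0.88 -0.02] w 0.0167 81.9
```

>>> servo_tool --pt "0 0 0.005 0 0 0 1" --pt "0 0 0 0 0 0 1"

```text
clock: 12.75
tcp_pos: [0.563, -0.1671, 0.0687]
orientation: [[-0.997, -0.082, 0.002], [-0.082, 0.997, 0.0], [-0.002, -0.0, -1.0]]
contact_force: [-4.1, 4.7, 20.4]
width: 0.0169
finger_force: 82.1
```

>>> servo_tool --pt "0 0 0 0 0 0 1" --pt "0 0 0 0 0 0 1" --pt "0 0 0 0 0 0 1" --pt "0 0 0 0 0 0 1" --pt "0 0 0 0 0 0 1"

```text
clock: 13.25
tcp_pos: [0.563, -0.167, 0.0687]
orientation: [[-0.997, -0.082, 0.002], [-0.082, 0.997, 0.0], [-0.002, -0.0, -1.0]]
contact_force: [-4.1, 4.3, 20.2]
width: 0.0169
finger_force: 82.1
```

>>> servo_tool --pt "0 0 0 0 0 0 1" --pt "0 0 0 0 0 0 1" --pt "0 0 0 0 0 0 1" --pt "0 0 0 0 0 0 1" --pt "0 0 0 0 0 0 1"

```text
clock: 13.75
tcp_pos: [0.563, -0.167, 0.0687]
orientation: [[-0.997, -0.082, 0.002], [-0.082, 0.997, 0.0], [-0.002, 0.0, -1.0]]
contact_force: [-4.5, 3.4, 19.9]
width: 0.0171
finger_force: 82.1
```

```bash
python3 - <<'E'
from h import *
st()
E
```

```text
t 13.75 tcp [ 0.563  -0.167   0.0687] yaw -175.28 z [ 2.2e-03  2.0e-04 -1.0e+00] F [-4.55  3.36 19.94] M [0.98 1.11 0.01] w 0.0171 82.1
```

Held for more than a second at about 24 N, centred. Lifting straight out.

>>> servo_tool --pt "0 0 -0.02 0 0 0 1" --pt "0 0 -0.05 0 0 0 1" --pt "0 0 -0.2 0 0 0 1" --pt "0 0 -0.3 0 0 0 1" --pt "0 0 -0.4 0 0 0 1"

```text
clock: 14.25
tcp_pos: [0.5618, -0.1673, 0.0919]
orientation: [[-0.997, -0.082, -0.001], [-0.082, 0.997, -0.0], [0.001, 0.0, -1.0]]
contact_force: [0.6, 0.1, -3.6]
width: 0.0172
finger_force: 78.5
```

>>> servo_tool --pt "0 0 -0.5 0 0 0 1" --pt "0 0 -0.8 0 0 0 1" --pt "0 0 -0.8 0 0 0 1" --pt "0 0 -0.8 0 0 0 1" --pt "0 0 -0.5 0 0 0 1"

```text
clock: 14.75
tcp_pos: [0.5625, -0.1674, 0.1788]
orientation: [[-0.997, -0.082, 0.002], [-0.082, 0.997, -0.0], [-0.002, -0.001, -1.0]]
contact_force: [-0.3, 1.2, -4.1]
width: 0.0169
finger_force: 78.7
```

>>> servo_tool --pt "0 0.7 -0.5 0 0 0 1" --pt "0 1 0 0 0 0 1" --pt "0 1 0 0 0 0 1" --pt "0 1 0 0 0 0 1" --pt "0 1 0 0 0 0 1"

```text
clock: 15.25
tcp_pos: [0.5521, -0.0492, 0.1894]
orientation: [[-0.997, -0.082, 0.0], [-0.082, 0.997, -0.0], [-0.0, -0.0, -1.0]]
contact_force: [-0.1, -0.4, -4.3]
width: 0.017
finger_force: 78.8
```

>>> servo_tool --pt "0 0.7 0 0 0 0 1" --pt "0 0.3 0 0 0 0 1" --pt "0 0 0 0 0 0 1"

```text
clock: 15.55
tcp_pos: [0.5503, -0.0246, 0.1892]
orientation: [[-0.997, -0.083, 0.0], [-0.083, 0.997, 0.0], [-0.0, 0.0, -1.0]]
contact_force: [0.2, 0.1, -4.6]
width: 0.0172
finger_force: 78.7
```

```bash
python3 - <<'E'
from h import *
s,R=st(); d=cap('wrist');p=d['pixels'];cv2.imwrite('pics/w4.png',p)
go([.556,.145,.12],172)
E
```

```text
t 15.55 tcp [ 0.5503 -0.0246  0.1892] yaw -175.22 z [ 1.e-04  0.e+00 -1.e+00] F [ 0.16  0.1  -4.63] M [-0.02 -0.02 -0.04] w 0.0172 78.7
units xyz [-0.785  6.787  2.763]
units rot [-3.000e-03  1.000e-03  1.849e+00] final-frame xyz [0.727 6.793 2.765]
```

View pics/w4.png

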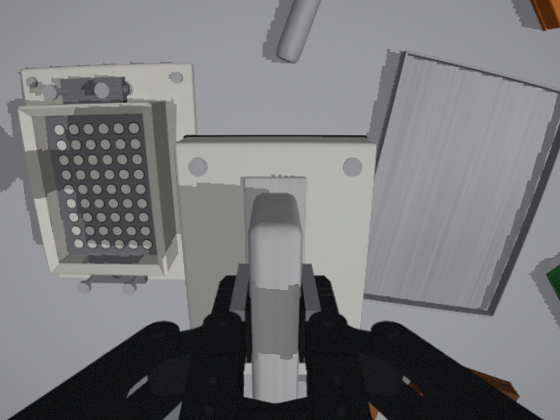

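The cap plate (55-150,120-255) now sits visibly lower and even in the frame, and the tray is empty at right. Going back over the tray.

>>> servo_tool --pt "0 0 0 0 0 0.6 1" --pt "0 0 0 0 0 0.6 1" --pt "0 0 0 0 0 0.6 1" --pt "0.1 0.7 0 0 0 0 1" --pt "0.1 1 0 0 0 0 1"

```text
clock: 16.1
tcp_pos: [0.5512, 0.0152, 0.1891]
orientation: [[-0.99, 0.138, 0.0], [0.138, 0.99, -0.001], [-0.0, -0.001, -1.0]]
contact_force: [0.5, 0.6, -4.4]
width: 0.0167
finger_force: 78.8
```

>>> servo_tool --pt "0.1 1 0 0 0 0 1" --pt "0.1 1 0 0 0 0 1" --pt "0.1 1 0.2 0 0 0 1" --pt "0.1 1 0.3 0 0 0 1" --pt "0.1 0.6 0.4 0 0 0 1"

```text
clock: 16.6
tcp_pos: [0.5546, 0.1339, 0.1663]
orientation: [[-0.991, 0.133, 0.001], [0.133, 0.991, 0.0], [-0.001, 0.0, -1.0]]
contact_force: [0.8, -0.2, -3.4]
width: 0.0172
finger_force: 78.8
```

>>> servo_tool --pt "0 0.3 0.5 0 0 0 1" --pt "0 0 0.5 0 0 0 1" --pt "0 0 0.4 0 0 0 1" --pt "0 0 0 0 0 0 1"

```text
clock: 17.0
tcp_pos: [0.5543, 0.139, 0.1297]
orientation: [[-0.991, 0.135, -0.002], [0.135, 0.991, -0.001], [0.002, -0.002, -1.0]]
contact_force: [-1.3, -0.3, -3.3]
width: 0.017
finger_force: 78.7
```

```bash
python3 - <<'E'
from h import *
st(); go([.556,.143,.036],172)
E
```

```text
t 17.0 tcp [0.5543 0.139  0.1297] yaw 172.24 z [-0.0024 -0.0015 -1.    ] F [-1.29 -0.29 -3.35] M [0.01 0.04 0.01] w 0.017 78.7
units xyz [-0.052  0.175  3.748]
units rot [-0.015 -0.018  0.035] final-frame xyz [-0.043  0.168  3.748]
```

>>> servo_tool --pt "0 0 0.7 0 0 0 1" --pt "0 0 0.7 0 0 0 1" --pt "0 0 0.7 0 0 0 1" --pt "0 0 0.7 0 0 0 1" --pt "0 0 0.4 0 0 0 1"

```text
clock: 17.5
tcp_pos: [0.5549, 0.1397, 0.0506]
orientation: [[-0.991, 0.134, -0.001], [0.134, 0.991, -0.001], [0.001, -0.001, -1.0]]
contact_force: [-0.2, -0.6, -4.4]
width: 0.0169
finger_force: 78.8
```

>>> servo_tool --pt "0 0 0.1 0 0 0 1" --pt "0 0 0 0 0 0 1"

```text
clock: 17.7
tcp_pos: [0.5553, 0.1403, 0.0492]
orientation: [[-0.991, 0.134, 0.0], [0.134, 0.991, -0.0], [-0.0, -0.0, -1.0]]
contact_force: [-0.3, -0.3, -4.0]
width: 0.0172
finger_force: 78.8
```

```bash
python3 - <<'E'
from h import *
st(); go([.556,.143,.0356],172)
E
```

```text
t 17.7 tcp [0.5553 0.1403 0.0492] yaw 172.31 z [ 1.e-04 -2.e-04 -1.e+00] F [-0.31 -0.3  -4.03] M [-0.01 -0.03  0.  ] w 0.0172 78.8
units xyz [-0.015  0.111  0.545]
units rot [-0.001  0.001  0.045] final-frame xyz [-0.015  0.111  0.545]
```

>>> servo_tool --pt "0 0 0.15 0 0 0 1" --pt "0 0 0.15 0 0 0 1" --pt "0 0 0.1 0 0 0 1" --pt "0 0 0.08 0 0 0 1" --pt "0 0 0 0 0 0 1"

```text
clock: 18.2
tcp_pos: [0.5549, 0.1406, 0.0367]
orientation: [[-0.991, 0.133, -0.0], [0.133, 0.991, -0.0], [0.0, -0.0, -1.0]]
contact_force: [1.0, 1.0, -3.8]
width: 0.017
finger_force: 78.8
```

>>> servo_tool --pt "0 0 0.03 0 0 0 1" --pt "0 0 0.03 0 0 0 1" --pt "0 0 0 0 0 0 1"

```text
clock: 18.5
tcp_pos: [0.5551, 0.1406, 0.0356]
orientation: [[-0.991, 0.133, 0.0], [0.133, 0.991, 0.0], [-0.0, 0.0, -1.0]]
contact_force: [-1.4, -0.4, 0.8]
width: 0.0171
finger_force: 79.3
```

```bash
python3 - <<'E'
from h import *
st()
E
```

```text
t 18.5 tcp [0.5551 0.1406 0.0356] yaw 172.33 z [ 2.e-04  0.e+00 -1.e+00] F [-1.44 -0.42  0.77] M [0.02 0.28 0.02] w 0.0171 79.3
```

Resting on the tray floor. I'll release and withdraw.

>>> servo_tool --pt "0 0 0 0 0 0 0.5" --pt "0 0 0 0 0 0 0.2" --pt "0 0 0 0 0 0 0" --pt "0 0 0 0 0 0 0" --pt "0 0 0 0 0 0 0"

```text
clock: 19.0
tcp_pos: [0.555, 0.1406, 0.0354]
orientation: [[-0.991, 0.133, 0.0], [0.133, 0.991, -0.0], [-0.0, -0.0, -1.0]]
contact_force: [-0.1, -0.0, 0.0]
width: 0.085
finger_force: 0.0
```

>>> servo_tool --pt "0 0 0 0 0 0 0" --pt "0 0 -0.3 0 0 0 0" --pt "0 0 -0.8 0 0 0 0" --pt "0 0 -0.8 0 0 0 0" --pt "0 0 -0.8 0 0 0 0"

```text
clock: 19.5
tcp_pos: [0.555, 0.1406, 0.1042]
orientation: [[-0.991, 0.133, 0.0], [0.133, 0.991, -0.0], [-0.0, -0.0, -1.0]]
contact_force: [0.7, -0.6, -0.1]
width: 0.0857
finger_force: 0.0
```

>>> servo_tool --pt "0 0 -0.8 0 0 0 0" --pt "0 0 -0.8 0 0 0 0" --pt "0 0 -0.8 0 0 0 0" --pt "0 0 0 0 0 0 0" --pt "0 0 0 0 0 0 0"

```text
clock: 20.0
tcp_pos: [0.555, 0.1407, 0.1634]
orientation: [[-0.991, 0.133, 0.001], [0.133, 0.991, 0.0], [-0.001, 0.0, -1.0]]
contact_force: [-0.1, 0.6, -0.4]
width: 0.0854
finger_force: 0.0
```

```bash
python3 - <<'E'
from h import *
st();a=cap('side')['pixels'];b=cap('wrist')['pixels']
cv2.imwrite('pics/end.png',cv2.resize(np.hstack([a,b]),(800,300)))
E
```

```text
t 20.0 tcp [0.555  0.1407 0.1634] yaw 172.34 z [ 8.e-04  3.e-04 -1.e+00] F [-0.05  0.62 -0.37] M [-0.01  0.04  0.  ] w 0.0854 0.0
```

View pics/end.png

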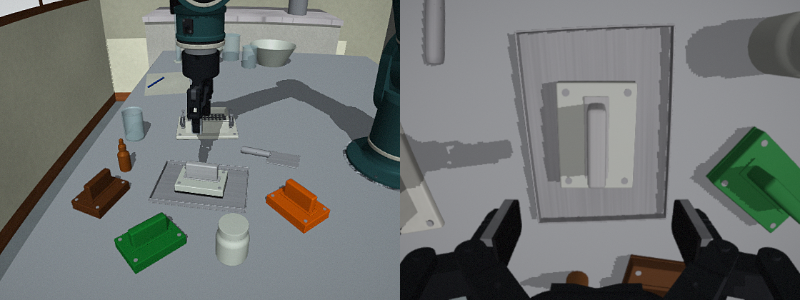

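The tamper stands flat in the tray at (200,180) in the left half, the gripper is clear of it, and the bottle, beaker, jar and spatula are where they were.

```bash
python3 -c "
from cell import bot
print(bot.job_done())"
```

```text
the job is handed in; nothing more can be done
None
```

The job is handed in at about 20 s of the 61 s, with no verdict returned: the cap plate was pressed to its stop (about 36 N at first contact, then held at about 24 N for over a second), and the tamper stands face down in the tray, released, with the bottle, beaker, jar and spatula untouched.

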